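Turn the marking template over onto the blank

ROBOT

A 6-joint arm with a two-finger parallel gripper is mounted at the origin on the work surface. World frame = base frame: x ahead of the robot, y to its left, z up, the work surface at z = 0. Lengths are in m, angles in rad, forces in N, time in s.
With the tool pointing down it reaches from about 0.225 to 0.875 m from the base axis. Payload 3.4 kg.
Tool frame: the origin (TCP) lies on the centre line of the jaws, within the pads' length; the fingertips stand 19 mm ahead of it and the grasp point (between the pads) is the TCP; z points along the fingers, x is the direction in which the jaws open and shut, and the axes are right-handed (so a half turn about z gives the same grasp; the last joint's range is limited). The gripper opens to 85 mm and grips with 20 to 120 N. Pads are 22 mm wide; open, the fingers measure 114 mm over their backs; the gripper's body (76 mm by 85 mm) begins 54 mm behind the grasp point. The pads swing forward as they close: fully open they stand 13 mm farther back than shut.
Start: joints at [1.114, 0.276, 1.505, -0, 1.361, -0.121], TCP at [0.189, 0.543, 0.25] pointing down, gripper open.
Joint ranges: [-2.89, 2.89], [-0.75, 2.08], [0.22, 2.7], [-1.18, 4.32], [0.11, 2.71], [-2.7, 2.7]. Speed limits (rad/s): [2.57, 2.57, 3.14, 3.14, 3.14, 3.14].

INTERFACE

Orientations are given as a unit quaternion [x, y, z, w].
In Python, from bench import ctrl gives the robot as it stands. The module is installed in compiled form; this text tells all that it offers.
- The arm moves only by the tool send_rows, never from a script. Its argument "commands" is a list of rows, each a list of 7 numbers: the shift along the tool's x, y, z scaled (see below), then the turn, a rotation vector about the tool's x, y, z scaled (see below), then the opening, from -1 (shut) to 1 (fully open), so that 0 is half open. In form: [[tx, ty, tz, rx, ry, rz, grip], ...]. A call has 1 to 8 rows; each row is the pose to reach, as a shift and turn from the pose commanded when the call began, along the tool's axes at that moment, turning the shorter way round; what a row does not reach only later rows make up. The controller multiplies each number of a shift by 0.25 m and each number of a turn by 180 degrees. A row lasts 1/8 s, in which the tool goes at most 62.5 mm and 10.7 degrees, less where a joint would pass 70% of its speed; a pose out of reach is approached as far as the arm can. A call with a number of a shift or a turn outside -1 to 1 is refused whole. A call with a gripper value outside its range is refused whole. The fingers move at their own pace and stop on an object; "force" is the grip in N (left out, the last holds). Time passes only in rows, so rows that repeat a pose let the fingers close. It gives the time, the measured TCP pose, the force and the opening at its end, in the units of the state.
- ctrl.get_state(): the state, without advancing time (a new reading comes with each control period).
- ctrl.snapshot(name): name is "side" or "top"; returns a dict with "image" (384x512x3 uint8, red, green, blue), "intrinsics" (3x3 intrinsics, pixels), "camera_from_world" (4x4, takes a point from world to camera coordinates). Camera axes: x right, y down, z forward; pixel columns grow to the right and rows downward; lengths in m; the calibration is good to about 2 mm. A picture is of the moment at which its call begins. There is no depth.
- ctrl.close_job(): hands the job in, once; it reports no verdict.
Trained networks look in the newest picture that a camera, given by its name, has taken for a name from the list of things; names that differ only in an ending like _2 or _b are one class to them, and where a whole thing is asked for, a point or a joint stands for the part that bears it (a point fixed in the world has none). Each returns a list of dicts, best first, with "conf" (0 to 1); they miss things now and then, are a little off and sometimes report something else, mostly with a low value. They report only what shows in the picture. A call takes as long as a camera call.
- ctrl.look_for(camera, label): "bbox" ([left, top, right, bottom] in pixels, round what is visible of it).
- ctrl.silhouettes(camera, label): "region" (384x512 bool, what is visible of it) and "bbox" ([left, top, right, bottom] in pixels, round what is visible of it).
- ctrl.spot_point(camera, label): "position" ([column, row] in pixels: a listed point, or the origin of a listed thing).
The state is a dict: "clock": time; "joint_pos": joint angles; "qd": joint speeds; "tau": joint torques, N m; "tcp_pos": TCP position; "tool_rot": TCP orientation; "wrist_force": force on the tool from outside, world axes, zero at the start; "torque": the same for the moment, N m; "finger_gap": finger opening in m.
Only numpy, scipy, OpenCV 4.12 (cv2) and the standard library are available. Lean on these libraries where they do the work, as an engineer would, in place of code of your own. Each camera call takes 0.05 s, during which the arm holds its last target. There are 200 camera calls.

TASK

Get the blank ready for marking out: with a fingertip, push the half-raised black template leaf of the hinged jig over its spine and down until it lies fully flat on the other side, over the copper blank. Do not take the leaf between the fingers and do not let it slam down; leave the jig standing where it is, the tape ring, jar and screwdriver undisturbed, and move the hand clear at the end.

Things in the scene. Friction and masses are not known exactly. Their poses are not given: they have to be found in the camera images.
- jig: Marking jig: loose aluminium base plate, 190 mm along its x, 370 mm along its y, 15 mm thick, 2.6 kg, with a hinged template leaf. Origin: centre of its underside, on the bench; z up. The spine (hinge) crosses its middle along x. The +y half has two narrow grey rest strips, the -y half the copper blank; both are fixed on, tops 20.5 mm above the bench.
- jig_hinge (a point): Middle of the hinge axis, 24 mm above the bench; fixed to the jig, same axes as the jig (x runs along the hinge). Steel hinge blocks stand on the axis 84 mm to either side, up to 31 mm above the bench.
- blank (a point): Centre of the top of the square copper blank, 130 mm by 130 mm, 85 mm to the jig's -y side of the hinge; same axes as the jig.
- leaf (a joint): Leaf angle (rad): 0 = flat on the rest strips (jig's +y side), 1.57 upright, 3.14 = flat over the blank (-y side), where it stops. Starts at 0.5 to 1.0. Stiff hinge: the leaf stays where it is left, does not fall, and takes 1 to 3 N at the tab to turn. Leaf: black plastic plate about 0.2 kg, 150 mm wide, 6 mm thick (flat, it lies 21 to 27 mm above the bench).
- leaf_tab (a point): Middle of the tip of the leaf's finger tab, at half thickness, 172 mm from the hinge axis; moves with the leaf. y points out from the hinge along the leaf, x along the hinge. The tab, 50 mm wide, juts 22 mm from the middle of the leaf's free edge, which is 150 mm from the axis.
- leaf_rim (a point): Middle of the leaf's solid outer rim, at half thickness, 135 mm from the hinge axis; axes as leaf_tab. The rim spans 117 to 150 mm from the axis. Between rim and hinge are two windows, about 35 mm by 78 mm, either side of a solid bar 36 mm wide.
- tape: Bystander: cardboard tape ring lying flat, 90 mm across, 25 mm high; origin at the centre of its underside. Beyond the jig's +x edge, on the +y side.
- jar: Bystander: jar, 64 mm across, 85 mm tall; origin at the centre of its underside. Beyond the jig's +x edge, on the -y side.
- driver: Bystander: screwdriver lying on the bench, 180 mm long, beside the jig's -x edge; its x axis runs along it.

How it is judged:
At the end, for the whole second after the job is handed in: The leaf lies flat over the blank (within 0.07 rad, about 12 mm at the tab) and is still; the jig is within 25 mm of where it stood and level; tape ring, jar and screwdriver are within 30 mm of where they were (value of joint leaf above 3.07159 rad and velocity of joint leaf between -0.05 and 0.05 rad/s and distance of jig from where it was at the start of the episode below 0.025 m and angle between jig's own z axis and vertical below 0.05 rad and distance of each of tape, jar, driver from where it was at the start of the episode below 0.03 m); the robot touches nothing.
It fails at once if the jig is shoved, lifted or carried (more than 25 mm) (distance of jig from where it was at the start of the episode above 0.025 m).
It fails at once if a bystander (tape ring, jar, screwdriver) is moved more than 30 mm (distance of any of tape, jar, driver from where it was at the start of the episode above 0.03 m).
It fails at once if the leaf is taken between the fingers (z of the grasp point in the frame of leaf_tab between -0.004 and 0.004 m and y of the grasp point in the frame of leaf_tab between -0.15 and -0.002 m and x of the grasp point in the frame of leaf_tab between -0.075 and 0.075 m and contact force between the fingers and jig above 0.5 N).
It fails at once if the leaf slams down (turning faster than 3 rad/s near the blank) (value of joint leaf above 2.6 rad and velocity of joint leaf above 3 rad/s).
It also fails if it takes over 48 s, if anything falls off the work surface, if the arm or the gripper's body presses on something with over 40 N, if the wrist force passes 120 N, or if a joint passes its speed limit or range.

## Working session

There is one attempt and no reset: what is moved stays moved. The work goes in short steps, Python scripts to look and compute and a tool call to move; the robot and the scene stay as the last step left them, time stands still between calls to the robot, and variables do not carry over. Pictures are saved under pics/ and viewed, about 8 in all and at most 12, crops included, and the job is handed in when it is done.

Besides the shell and the picture viewer there is one more tool, called after "Request:" by a JSON object that holds its "name" and its "arguments". send_rows: Moves the arm, as the interface text tells. Shifts and turns lie within -1 to 1; 1 stands for 0.25 m of shift or 180 degrees of turn. Its arguments: {"type":"object","properties":{"commands":{"type":"array","items":{"type":"array","items":{"type":"number"}}},"force":{"type":"number"}},"required":["commands"]}

```bash
mkdir -p pics
cat > h.py <<'E'
import numpy as np, cv2
from bench import ctrl
def snap(n,f=None):
    s=ctrl.snapshot(n)
    if f: cv2.imwrite('pics/'+f,s['image'][:,:,::-1])
    return s
def proj(s,p):
    p=np.atleast_2d(p); c=(s['camera_from_world']@np.c_[p,np.ones(len(p))].T)[:3]
    q=s['intrinsics']@c; return (q[:2]/q[2]).T
def ray(s,uv):
    T=s['camera_from_world']; R=T[:3,:3]; o=-R.T@T[:3,3]
    return o,R.T@np.linalg.solve(s['intrinsics'],[uv[0],uv[1],1])
def onz(s,uv,z):
    o,d=ray(s,uv); return o+d*(z-o[2])/d[2]
def tri(a,ua,b,ub):
    o1,d1=ray(a,ua);o2,d2=ray(b,ub)
    k=np.linalg.lstsq(np.c_[d1,-d2],o2-o1,rcond=None)[0]
    return (o1+d1*k[0]+o2+d2*k[1])/2, np.linalg.norm(o1+d1*k[0]-o2-d2*k[1])
E
python3 - <<'E'
from h import *
np.set_printoptions(precision=3,suppress=True)
S={n:snap(n,n+'0.png') for n in('side','top')}
cv2.imwrite('pics/a.png',np.hstack([cv2.resize(S[n]['image'],(400,300)) for n in S])[:,:,::-1])
P={}
for l in ['jig','jig_hinge','blank','leaf_tab','leaf_rim','tape','jar','driver']:
    for n in S:
        r=ctrl.spot_point(n,l)
        P[l,n]=r[0]['position'] if r else None
        print(l,n,[(np.round(x['position'],1),round(x['conf'],2)) for x in r[:2]])
    if P[l,'side'] is not None and P[l,'top'] is not None: print('   tri',*tri(S['side'],P[l,'side'],S['top'],P[l,'top']))
    z={'jig':0,'jig_hinge':.024,'blank':.0205,'tape':0,'jar':0,'driver':0.01}.get(l)
    if z is not None:
        for n in S:
            if P[l,n] is not None: print('   onz',n,onz(S[n],P[l,n],z))
for n in S: print(n, ray(S[n],(256,192)))
print(ctrl.get_state())
E
```

```text
jig side [(array([286.3, 225.3]), 0.65)]
jig top [(array([229.3, 233.1]), 0.84)]
   tri [0.486 0.092 0.013] 0.011244170550615407
   onz side [0.497 0.076 0.   ]
   onz top [0.48  0.091 0.   ]
jig_hinge side [(array([284.6, 223.4]), 0.8)]
jig_hinge top [(array([229.2, 229.3]), 0.57)]
   tri [0.492 0.092 0.015] 0.005644337450673184
   onz side [0.491 0.104 0.024]
   onz top [0.49  0.091 0.024]
blank side [(array([300.4, 198.5]), 0.81)]
blank top [(array([260.9, 228.9]), 0.63)]
   tri [0.491 0.011 0.03 ] 0.0029153587151743926
   onz side [ 0.494 -0.004  0.021]
   onz top [0.493 0.011 0.02 ]
leaf_tab side []
leaf_tab top [(array([165.2, 234.3]), 0.78)]
leaf_rim side [(array([274.3, 211. ]), 0.64)]
leaf_rim top [(array([181.8, 233.9]), 0.97)]
   tri [0.478 0.195 0.109] 0.004975976150060786
tape side [(array([195.3, 244.8]), 0.84)]
tape top []
   onz side [0.633 0.208 0.   ]
jar side [(array([238.6, 188.2]), 0.85)]
jar top [(array([271.7, 174.8]), 0.71), (array([228.4, 229.8]), 0.53)]
   tri [ 0.64  -0.013  0.006] 0.012838755965865018
   onz side [ 0.651 -0.021  0.   ]
   onz top [ 0.635 -0.015  0.   ]
driver side [(array([365.9, 240.6]), 0.57)]
driver top [(array([237.7, 289.5]), 0.75)]
   tri [0.339 0.065 0.002] 0.0030877803211197844
   onz side [0.336 0.075 0.01 ]
   onz top [0.341 0.065 0.01 ]
side (array([0.284, 0.737, 0.483]), array([ 0.338, -0.794, -0.505]))
top (array([0.482, 0.063, 0.908]), array([ 0.116, -0.042, -0.992]))
{'clock': 0.9, 'joint_pos': array([ 1.114,  0.276,  1.505,  0.   ,  1.361, -0.121]), 'qd': array([-0.001,  0.002,  0.002, -0.001,  0.   , -0.   ]), 'tau': array([ -0.   , -41.665, -24.61 ,  -0.   ,   0.   ,  -0.   ]), 'tcp_pos': array([0.189, 0.543, 0.25 ]), 'tool_rot': array([ 0.815,  0.579,  0.   , -0.   ]), 'wrist_force': array([ 1.542,  0.97 , -0.373]), 'torque': array([ 0.025, -0.017, -0.025]), 'finger_gap': 0.08529569072307516}
```

View pics/side0.png

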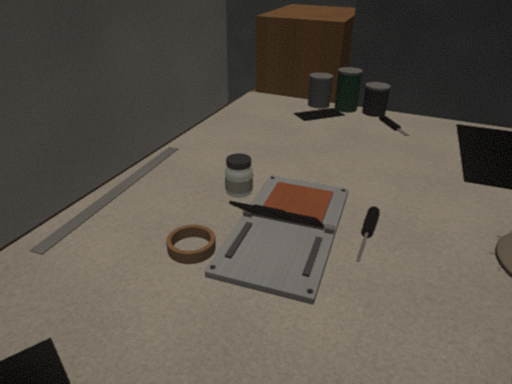

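View pics/top0.png

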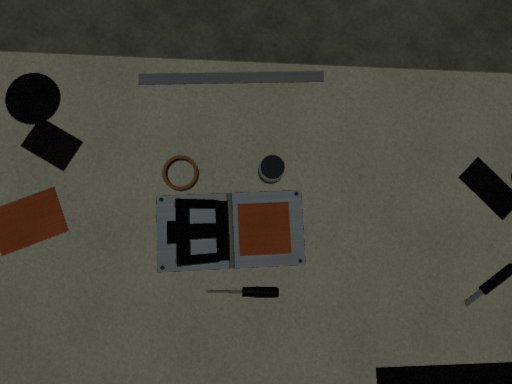

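Both views show the jig with its long axis along world y. The half-raised leaf is on the +y side (top view, tab at about (167,233)) and the copper is on the -y side (about (264,229)). The tape and jar lie toward +x and the screwdriver toward -x. Next I fit the jig pose and leaf angle.

Run:
```python
from h import *
from scipy.optimize import least_squares
np.set_printoptions(precision=4,suppress=True)
S={n:snap(n) for n in('side','top')}
for n in S:
    m=ctrl.silhouettes(n,'jig')[0]; reg=m['region'].astype(np.uint8)
    pts=cv2.findNonZero(reg).reshape(-1,2)
    g=np.array([onz(S[n],p,.015)[:2] for p in pts],np.float32)
    if n=='top':
        (c,wh,a)=cv2.minAreaRect(g); print(n,m['conf'],c,wh,a); print(cv2.boxPoints((c,wh,a)))
# manual corners (top picture), check
man=[(157,194),(301,191),(304,266),(158,272)]
mc=np.array([onz(S['top'],p,.015) for p in man]); print(mc, mc.mean(0))
box=cv2.boxPoints((c,wh,a)); ctr=np.array(c)
e=[box[1]-box[0],box[2]-box[1]]; L=max(e,key=np.linalg.norm); L=L*np.sign(L[1])
yaw=np.arctan2(-L[0],L[1]); print('yaw',yaw)
ob={}
for l in ['jig_hinge','blank','leaf_tab','leaf_rim']:
    for n in S:
        r=ctrl.spot_point(n,l)
        if r and r[0]['conf']>.5: ob[l,n]=np.array(r[0]['position'])
def pts(v):
    x,y,w,t=v; R=np.array([[np.cos(w),-np.sin(w),0],[np.sin(w),np.cos(w),0],[0,0,1]]); o=np.array([x,y,0])
    f=lambda r:o+R@[0,r*np.cos(t),.024+r*np.sin(t)]
    return {'jig_hinge':o+R@[0,0,.024],'blank':o+R@[0,-.085,.0205],'leaf_tab':f(.172),'leaf_rim':f(.135)}
def res(v):
    p=pts(v); return np.r_[np.concatenate([proj(S[n],p[l])[0]-u for (l,n),u in ob.items()])/1.5,(v[:2]-ctr)/.002,(v[2]-yaw)/.02]
s=least_squares(res,[ctr[0],ctr[1],yaw,.7],loss='soft_l1'); print(s.x,s.fun)
for k,p in pts(s.x).items(): print(k,p)
im=S['top']['image'].copy(); im2=S['side']['image'].copy()
x,y,w,t=s.x; R=np.array([[np.cos(w),-np.sin(w),0],[np.sin(w),np.cos(w),0],[0,0,1]])
def f(a,b,z): return [x,y,0]+R@[a,b,z]
pl=[f(a,b,.015) for a,b in((-.095,-.185),(.095,-.185),(.095,.185),(-.095,.185))]
lf=[f(a,r*np.cos(t),.024+r*np.sin(t)) for a,r in((-.075,0),(-.075,.15),(-.025,.15),(-.025,.172),(.025,.172),(.025,.15),(.075,.15),(.075,0))]
out=[]
for n,i in(('top',im),('side',im2)):
    i=cv2.resize(i,None,fx=3,fy=3)
    for q,col in((pl,(0,255,0)),(lf,(255,255,0))): cv2.polylines(i,[np.int32(proj(S[n],q)*3+1)],True,col,1)
    out.append(i[520:900,420:960] if n=='top' else i[500:900,580:1120])
h=380; cv2.imwrite('pics/fit.png',np.hstack([cv2.resize(o,(400,300)) for o in out])[:,:,::-1])
```

```text
top 0.78 (0.48860666155815125, 0.0881563127040863) (0.1939999908208847, 0.36915338039398193) 4.103491306304932
[[ 0.3786  0.2653]
 [ 0.4051 -0.1029]
 [ 0.5986 -0.089 ]
 [ 0.5721  0.2792]]
[[ 0.5741  0.2765  0.015 ]
 [ 0.5925 -0.0905  0.015 ]
 [ 0.4029 -0.0997  0.015 ]
 [ 0.3806  0.2629  0.015 ]] [0.4875 0.0873 0.015 ]
yaw 0.071619466
[0.4889 0.0906 0.0653 0.6831] [ 2.5909 -0.9311  0.0545 -1.996  -1.8781  1.5464  2.4133  1.1044  1.9818
  2.2225 -0.1672 -2.31    1.1713 -1.9549 -0.1899 -2.1005  0.1622  1.2433
 -0.3166]
jig_hinge [0.4889 0.0906 0.024 ]
blank [0.4945 0.0058 0.0205]
leaf_tab [0.4802 0.2238 0.1326]
leaf_rim [0.4821 0.1951 0.1092]
```

View pics/fit.png

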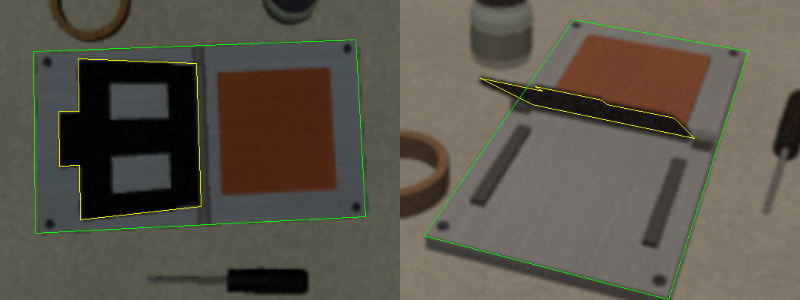

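The overlay matches both views: plate edges, leaf outline and tab all line up. I take the jig at (0.489, 0.0895), yaw 0.066 and leaf angle 0.683. Next is a path planner.

```bash
cat > plan.py <<'E'
import sys
from h import *
from scipy.spatial.transform import Rotation as Ro
X,Y,W=.4889,.0895,.066
RJ=Ro.from_euler('z',W).as_matrix()
def pose(th,a,r,off):
    """TCP pose: leading corner of shut fingertips at radius r, 'off' m off the leaf's pushed face."""
    u=np.array([0,np.cos(th),np.sin(th)]); n=np.array([0,np.sin(th),-np.cos(th)])
    c=np.array([0,0,.024])+r*u+(.003+off)*n
    s,k=np.sin(a),np.cos(a); R=np.array([[1,0,0],[0,-k,-s],[0,s,-k]])   # rows -> columns x,y,z
    R=np.c_[[1,0,0],[0,-k,s],[0,-s,-k]]
    t=c-R@[0,.011,.019]
    return np.array([X,Y,0])+RJ@t, RJ@R
def rows(poses,base=None):
    st=ctrl.get_state(); p0,R0=base or (st['tcp_pos'],Ro.from_quat(st['tool_rot']).as_matrix())
    out=[]
    for p,R in poses:
        d=R0.T@(p-p0)/.25; w=Ro.from_matrix(R0.T@R).as_rotvec()/np.pi
        out.append([round(float(v),3) for v in np.r_[d,w]]+[-1])
    for o in out: print(o)
def status():
    st=ctrl.get_state()
    for k in('clock','joint_pos','tcp_pos','tool_rot','wrist_force','finger_gap'): print(k,np.round(st[k],3))
E
python3 - <<'E'
from plan import *
status()
p,R=pose(.683,.8,.155,.10); print(p,R)
rows([(p+[0,.03,.05],R),(p,R)])
E
```

```text
clock 1.5
joint_pos [ 1.114  0.276  1.505  0.     1.361 -0.121]
tcp_pos [0.189 0.543 0.25 ]
tool_rot [ 0.815  0.579  0.    -0.   ]
wrist_force [-1.294 -0.287  1.304]
finger_gap 0.085
[0.47527891 0.29558038 0.04727523] [[ 0.99782279  0.04594927  0.04731114]
 [ 0.06595209 -0.69518983 -0.71579426]
 [ 0.          0.71735609 -0.69670671]]
[-0.444, 1.366, 0.612, -0.224, -0.148, 0.351, -1]
[-0.558, 1.405, 0.812, -0.224, -0.148, 0.351, -1]
```

Request:
{"name": "send_rows", "arguments": {"commands": [[-0.2,0.7,0.25,-0.224,-0.148,0.351,-1],[-0.2,0.7,0.25,-0.224,-0.148,0.351,-1],[-0.2,0.7,0.25,-0.224,-0.148,0.351,-1],[-0.2,0.7,0.25,-0.224,-0.148,0.351,-1],[-0.2,0.7,0.25,-0.224,-0.148,0.351,-1],[-0.2,0.7,0.25,-0.224,-0.148,0.351,-1],[-0.2,0.7,0.25,-0.224,-0.148,0.351,-1],[-0.2,0.7,0.25,-0.224,-0.148,0.351,-1]], "force": 40}}

```text
clock: 2.5
tcp_pos: [0.3384, 0.4389, 0.1863]
tool_rot: [0.92, 0.03, 0.013, 0.39]
wrist_force: [-1.3, -0.4, -0.2]
finger_gap: 0.0001
```

Run:
```python
from plan import *
status()
p,R=pose(.683,.8,.155,.10)
rows([(p+[0,.03,.05],R)])
p,R=pose(.683,.8,.155,.04); print(p); rows([(p,R)])
```

```text
clock 2.5
joint_pos [ 1.04   0.657  1.285 -0.436  1.877  0.99 ]
tcp_pos [0.338 0.439 0.186]
tool_rot [0.92  0.03  0.013 0.39 ]
wrist_force [-1.311 -0.409 -0.183]
finger_gap 0.0
[0.517, 0.084, 0.598, 0.0, 0.0, -0.0, -1]
[0.47777634 0.25779545 0.0938162 ]
[0.509, 0.263, 0.802, 0.0, 0.0, -0.0, -1]
```

Request:
{"name": "send_rows", "arguments": {"commands": [[0.26,0.04,0.3,0,0,0,-1],[0.517,0.084,0.598,0,0,0,-1],[0.517,0.084,0.598,0,0,0,-1],[0.513,0.17,0.7,0,0,0,-1],[0.509,0.263,0.802,0,0,0,-1],[0.509,0.263,0.802,0,0,0,-1],[0.509,0.263,0.802,0,0,0,-1]]}}

```text
clock: 3.38
tcp_pos: [0.4782, 0.2582, 0.095]
tool_rot: [0.921, 0.031, 0.013, 0.388]
wrist_force: [0.1, 0.7, -0.2]
finger_gap: -0.0001
```

Run:
```python
from plan import *
status()
A=snap('side');B=snap('top')
for s in(A,B): print(proj(s,[pose(.683,.8,.155,0)[0],ctrl.get_state()['tcp_pos']]))
o=[cv2.resize(A['image'][130:310,170:410],(400,300)),cv2.resize(B['image'][140:320,90:330],(400,300))]
cv2.imwrite('pics/pre.png',np.hstack(o)[:,:,::-1])
# approach, then sweep
rows([pose(.683,.8,.155,o) for o in(.03,.02,.012,.006,.002,0)]+[pose(t,.8,.155,0) for t in(.72,.76)])
```

```text
clock 3.375
joint_pos [ 0.728  0.649  1.568 -0.602  1.5    0.888]
tcp_pos [0.478 0.258 0.095]
tool_rot [0.921 0.031 0.013 0.388]
wrist_force [ 0.139  0.749 -0.232]
finger_gap -0.0
[[266.80689809 214.8255783 ]
 [260.74647454 239.44096747]]
[[162.90846899 231.9053479 ]
 [154.13798583 232.20754401]]
[-0.002, 0.039, 0.002, -0.001, -0.001, 0.0, -1]
[-0.002, 0.079, -0.001, -0.001, -0.001, 0.0, -1]
[-0.002, 0.111, -0.004, -0.001, -0.001, 0.0, -1]
[-0.002, 0.135, -0.006, -0.001, -0.001, 0.0, -1]
[-0.002, 0.151, -0.008, -0.001, -0.001, 0.0, -1]
[-0.002, 0.159, -0.008, -0.001, -0.001, 0.0, -1]
[-0.002, 0.182, -0.011, -0.001, -0.001, 0.0, -1]
[-0.002, 0.206, -0.012, -0.001, -0.001, 0.0, -1]
```

View pics/pre.png

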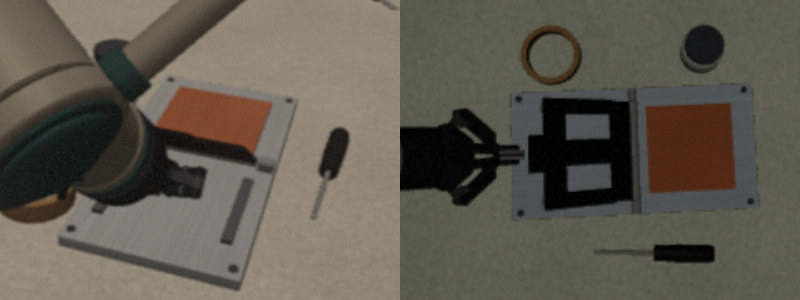

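The top crop shows the shut fingertips at about (522,153), in line with the tab at about (530,153) and just outside it. Bystanders are clear. Now to make contact.

Request:
{"name": "send_rows", "arguments": {"commands": [[-0.002,0.039,0,0,0,0,-1],[-0.002,0.079,0,0,0,0,-1],[-0.002,0.111,-0.004,0,0,0,-1],[-0.002,0.135,-0.006,0,0,0,-1],[-0.002,0.151,-0.008,0,0,0,-1],[-0.002,0.159,-0.008,0,0,0,-1],[-0.002,0.182,-0.011,0,0,0,-1],[-0.002,0.206,-0.012,0,0,0,-1]]}}

```text
clock: 4.47
tcp_pos: [0.4797, 0.2236, 0.1341]
tool_rot: [0.921, 0.031, 0.013, 0.388]
wrist_force: [0.9, 1.4, -2.4]
finger_gap: -0.0
```

Run:
```python
from plan import *
status()
A=snap('side');B=snap('top')
for n in('side','top'): print([(np.round(x['position'],1),round(x['conf'],2)) for l in('leaf_tab','leaf_rim') for x in ctrl.spot_point(n,l)[:1]])
for t in(.68,.72,.76): print(t,[proj(s,[[X,Y,0]+RJ@[0,r*np.cos(t),.024+r*np.sin(t)] for r in(.172,.135)]).round(1).tolist() for s in(A,B)])
rows([pose(t,.8,.155,0) for t in np.arange(.80,1.22,.055)])
```

```text
clock 4.475
joint_pos [ 0.688  0.578  1.596 -0.623  1.517  0.836]
tcp_pos [0.48  0.224 0.134]
tool_rot [0.921 0.031 0.013 0.388]
wrist_force [ 0.904  1.357 -2.432]
finger_gap -0.0
[(array([276.1, 202.5]), 0.7)]
[(array([171. , 234.8]), 0.84), (array([184.3, 232.4]), 0.76)]
0.68 [[[268.8, 207.8], [273.8, 210.9]], [[166.7, 231.7], [181.7, 231.2]]]
0.72 [[[269.8, 203.6], [274.5, 207.7]], [[168.2, 231.6], [183.0, 231.1]]]
0.76 [[[270.8, 199.5], [275.3, 204.6]], [[169.9, 231.5], [184.4, 231.1]]]
[0.002, 0.02, -0.004, -0.0, -0.0, 0.0, -1]
[0.002, 0.054, -0.003, -0.0, -0.0, 0.0, -1]
[0.002, 0.088, 0.0, -0.0, -0.0, 0.0, -1]
[0.002, 0.122, 0.005, -0.0, -0.0, 0.0, -1]
[0.002, 0.155, 0.012, -0.0, -0.0, 0.0, -1]
[0.002, 0.188, 0.021, -0.0, -0.0, 0.0, -1]
[0.002, 0.22, 0.031, -0.0, -0.0, 0.0, -1]
[0.002, 0.252, 0.044, -0.0, -0.0, 0.0, -1]
```

The leaf moves as planned: now about 0.76 rad, with a reaction of about 3 N. Continue the sweep.

Request:
{"name": "send_rows", "arguments": {"commands": [[0,0.02,-0.004,0,0,0,-1],[0,0.054,-0.003,0,0,0,-1],[0,0.088,0,0,0,0,-1],[0,0.122,0.005,0,0,0,-1],[0,0.155,0.012,0,0,0,-1],[0,0.188,0.021,0,0,0,-1],[0,0.22,0.031,0,0,0,-1],[0,0.252,0.044,0,0,0,-1]]}}

```text
clock: 5.78
tcp_pos: [0.4832, 0.1715, 0.172]
tool_rot: [0.921, 0.031, 0.013, 0.389]
wrist_force: [-1.1, 2.8, 0.1]
finger_gap: 0.0
```

Run:
```python
from plan import *
status()
rows([pose(t,.8,.153,0) for t in np.linspace(1.24,1.65,8)])
```

```text
clock 5.775
joint_pos [ 0.62   0.497  1.641 -0.657  1.513  0.769]
tcp_pos [0.483 0.171 0.172]
tool_rot [0.921 0.031 0.013 0.389]
wrist_force [-1.088  2.831  0.126]
finger_gap 0.0
[0.001, 0.026, 0.021, -0.0, -0.0, 0.0, -1]
[0.001, 0.058, 0.038, -0.0, -0.0, 0.0, -1]
[0.001, 0.089, 0.056, -0.0, -0.0, 0.0, -1]
[0.001, 0.119, 0.076, -0.0, -0.0, 0.0, -1]
[0.001, 0.147, 0.098, -0.0, -0.0, 0.0, -1]
[0.001, 0.174, 0.121, -0.0, -0.0, 0.0, -1]
[0.001, 0.2, 0.146, -0.0, -0.0, 0.0, -1]
[0.001, 0.224, 0.173, -0.0, -0.0, 0.0, -1]
```

Request:
{"name": "send_rows", "arguments": {"commands": [[0,0.026,0.021,0,0,0,-1],[0,0.058,0.038,0,0,0,-1],[0,0.089,0.056,0,0,0,-1],[0,0.119,0.076,0,0,0,-1],[0,0.147,0.098,0,0,0,-1],[0,0.174,0.121,0,0,0,-1],[0,0.2,0.146,0,0,0,-1],[0,0.224,0.173,0,0,0,-1]]}}

```text
clock: 6.78
tcp_pos: [0.4877, 0.1014, 0.1814]
tool_rot: [0.921, 0.031, 0.013, 0.389]
wrist_force: [0.6, 1.3, -0.6]
finger_gap: 0.0001
```

Run:
```python
from plan import *
status()
A=snap('side');B=snap('top')
o=[cv2.resize(A['image'][130:310,170:410],(400,300)),cv2.resize(B['image'][140:320,90:330],(400,300))]
cv2.imwrite('pics/mid.png',np.hstack(o)[:,:,::-1])
ts=np.linspace(1.70,2.05,8)
rows([pose(t,.8-.2*(i+1)/8,.151,0) for i,t in enumerate(ts)])
```

```text
clock 6.775
joint_pos [ 0.518  0.436  1.726 -0.708  1.44   0.718]
tcp_pos [0.488 0.101 0.181]
tool_rot [0.921 0.031 0.013 0.389]
wrist_force [ 0.598  1.259 -0.613]
finger_gap 0.0
[0.004, 0.015, 0.023, 0.008, 0.0, 0.0, -1]
[0.004, 0.035, 0.046, 0.016, 0.0, 0.0, -1]
[0.004, 0.054, 0.07, 0.024, 0.0, 0.0, -1]
[0.004, 0.071, 0.095, 0.032, 0.0, 0.0, -1]
[0.004, 0.087, 0.121, 0.04, 0.0, 0.0, -1]
[0.004, 0.102, 0.148, 0.048, 0.0, 0.0, -1]
[0.004, 0.116, 0.175, 0.055, 0.0, 0.0, -1]
[0.004, 0.128, 0.203, 0.063, 0.0, 0.0, -1]
```

View pics/mid.png

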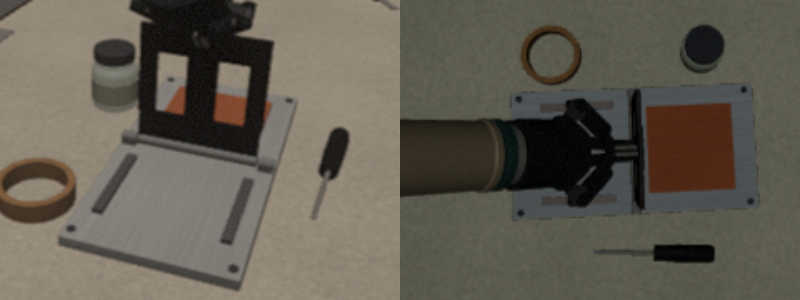

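The leaf is upright: the side crop shows it standing on the spine, and the top crop shows it edge-on at x≈637. The fingertip is on its +y face and the jig has not moved. I continue, easing the tilt so the leading edge keeps the contact.

Request:
{"name": "send_rows", "arguments": {"commands": [[0.002,0.015,0.023,0.008,0,0,-1],[0.002,0.035,0.046,0.016,0,0,-1],[0.004,0.054,0.07,0.024,0,0,-1],[0.004,0.071,0.095,0.032,0,0,-1],[0.004,0.087,0.121,0.04,0,0,-1],[0.004,0.102,0.148,0.048,0,0,-1],[0.004,0.116,0.175,0.055,0,0,-1],[0.004,0.128,0.203,0.063,0,0,-1]]}}

```text
clock: 7.88
tcp_pos: [0.4927, 0.043, 0.1688]
tool_rot: [0.955, 0.032, 0.01, 0.295]
wrist_force: [-1.7, 0.6, 0.4]
finger_gap: 0.0002
```

Run:
```python
from plan import *
status()
ts=np.linspace(2.1,2.5,8)
rows([pose(t,.6-.2*(i+1)/8,.149,0) for i,t in enumerate(ts)])
```

```text
clock 7.875
joint_pos [ 0.33   0.336  1.801 -0.613  1.245  0.536]
tcp_pos [0.493 0.043 0.169]
tool_rot [0.955 0.032 0.01  0.295]
wrist_force [-1.692  0.551  0.4  ]
finger_gap 0.0
[-0.003, 0.011, 0.03, 0.008, -0.0, 0.0, -1]
[-0.003, 0.027, 0.06, 0.016, -0.0, 0.0, -1]
[-0.003, 0.041, 0.091, 0.024, -0.0, 0.0, -1]
[-0.003, 0.054, 0.122, 0.032, -0.0, 0.0, -1]
[-0.003, 0.065, 0.154, 0.04, -0.0, 0.0, -1]
[-0.003, 0.074, 0.187, 0.048, -0.0, 0.0, -1]
[-0.003, 0.081, 0.219, 0.055, -0.0, 0.0, -1]
[-0.003, 0.086, 0.253, 0.063, -0.0, 0.0, -1]
```

Request:
{"name": "send_rows", "arguments": {"commands": [[-0.002,0.011,0.03,0.008,0,0,-1],[-0.003,0.027,0.06,0.016,0,0,-1],[-0.003,0.041,0.091,0.024,0,0,-1],[-0.003,0.054,0.122,0.032,0,0,-1],[-0.003,0.065,0.154,0.04,0,0,-1],[-0.003,0.074,0.187,0.048,0,0,-1],[-0.003,0.081,0.219,0.055,0,0,-1],[-0.003,0.086,0.253,0.063,0,0,-1]]}}

```text
clock: 8.88
tcp_pos: [0.4955, -0.0102, 0.1284]
tool_rot: [0.979, 0.033, 0.007, 0.199]
wrist_force: [0.6, 0.6, 1.2]
finger_gap: 0.0003
```

Run:
```python
from plan import *
status()
A=snap('side');B=snap('top')
o=[cv2.resize(A['image'][130:310,170:410],(400,300)),cv2.resize(B['image'][140:320,90:330],(400,300))]
cv2.imwrite('pics/late.png',np.hstack(o)[:,:,::-1])
ts=np.linspace(2.55,2.90,8)
rows([pose(t,.4-.18*(i+1)/8,.147,0) for i,t in enumerate(ts)])
```

```text
clock 8.875
joint_pos [ 0.112  0.302  1.881 -0.472  1.03   0.306]
tcp_pos [ 0.495 -0.01   0.128]
tool_rot [0.979 0.033 0.007 0.199]
wrist_force [0.611 0.574 1.223]
finger_gap 0.0
[0.003, 0.0, 0.026, 0.008, 0.001, -0.0, -1]
[0.003, 0.007, 0.054, 0.015, 0.001, -0.0, -1]
[0.003, 0.013, 0.083, 0.022, 0.001, -0.0, -1]
[0.003, 0.017, 0.111, 0.029, 0.001, -0.0, -1]
[0.004, 0.02, 0.14, 0.036, 0.001, -0.0, -1]
[0.004, 0.021, 0.168, 0.044, 0.001, -0.0, -1]
[0.004, 0.021, 0.197, 0.051, 0.001, -0.0, -1]
[0.004, 0.02, 0.225, 0.058, 0.001, -0.0, -1]
```

View pics/late.png

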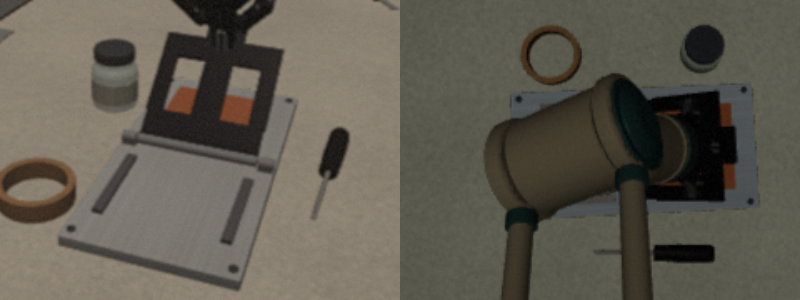

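The leaf now leans well over the copper. The fingertip is on its rim at about (222,40) in the side crop, and the jig and bystanders are in place. Continue.

Request:
{"name": "send_rows", "arguments": {"commands": [[0.002,0.002,0.026,0.008,0,0,-1],[0.003,0.007,0.054,0.015,0,0,-1],[0.003,0.013,0.083,0.022,0,0,-1],[0.003,0.017,0.111,0.029,0,0,-1],[0.004,0.02,0.14,0.036,0,0,-1],[0.004,0.021,0.168,0.044,0,0,-1],[0.004,0.021,0.197,0.051,0,0,-1],[0.004,0.02,0.225,0.058,0,0,-1]]}}

```text
clock: 9.98
tcp_pos: [0.4982, -0.0365, 0.0785]
tool_rot: [0.993, 0.033, 0.004, 0.109]
wrist_force: [-1.4, 0.3, 0.5]
finger_gap: -0.0
```

Run:
```python
from plan import *
status()
ts=np.array([2.94,2.98,3.02,3.05,3.08,3.10,3.115,3.125])
a=np.linspace(.2,.05,8)
rows([pose(t,k,.145,max(0,-.022*np.sin(t+k))) for t,k in zip(ts,a)])
```

```text
clock 9.975
joint_pos [-0.063  0.332  1.935 -0.286  0.867  0.055]
tcp_pos [ 0.498 -0.037  0.079]
tool_rot [0.993 0.033 0.004 0.109]
wrist_force [-1.364  0.323  0.523]
finger_gap -0.0
[-0.004, -0.003, 0.024, 0.006, -0.0, 0.0, -1]
[-0.004, -0.002, 0.045, 0.013, -0.0, 0.0, -1]
[-0.004, -0.001, 0.066, 0.02, -0.0, 0.0, -1]
[-0.004, -0.001, 0.082, 0.026, -0.0, 0.0, -1]
[-0.004, -0.001, 0.097, 0.033, -0.0, 0.0, -1]
[-0.004, -0.001, 0.108, 0.04, -0.0, 0.0, -1]
[-0.004, -0.001, 0.117, 0.047, -0.0, 0.0, -1]
[-0.004, -0.0, 0.123, 0.054, -0.0, 0.0, -1]
```

Request:
{"name": "send_rows", "arguments": {"commands": [[-0.002,0,0.024,0.006,0,0,-1],[-0.004,0,0.045,0.013,0,0,-1],[-0.004,0,0.066,0.02,0,0,-1],[-0.004,0,0.082,0.026,0,0,-1],[-0.004,0,0.097,0.033,0,0,-1],[-0.004,0,0.108,0.04,0,0,-1],[-0.004,0,0.117,0.047,0,0,-1],[-0.004,0,0.123,0.054,0,0,-1]]}}

```text
clock: 10.98
tcp_pos: [0.4977, -0.0431, 0.0489]
tool_rot: [0.999, 0.033, 0.001, 0.025]
wrist_force: [0.6, -0.3, 0.9]
finger_gap: 0.0001
```

Run:
```python
from plan import *
status()
```

```text
clock 10.975
joint_pos [-0.193  0.365  1.954 -0.066  0.81  -0.215]
tcp_pos [ 0.498 -0.043  0.049]
tool_rot [0.999 0.033 0.001 0.025]
wrist_force [ 0.56  -0.328  0.878]
finger_gap 0.0
```

Request:
{"name": "send_rows", "arguments": {"commands": [[0,0,0.004,0,0,0,-1],[0,0,0.008,0,0,0,-1],[0,0,0.01,0,0,0,-1],[0,0,0.01,0,0,0,-1]]}}

```text
clock: 11.48
tcp_pos: [0.4976, -0.043, 0.0464]
tool_rot: [0.999, 0.034, 0.001, 0.025]
wrist_force: [-0.0, 0.3, 0.5]
finger_gap: -0.0003
```

Request:
{"name": "send_rows", "arguments": {"commands": [[0,0,0.004,0,0,0,-1],[0,0,0.004,0,0,0,-1]]}}

```text
clock: 11.72
tcp_pos: [0.4976, -0.043, 0.0462]
tool_rot: [0.999, 0.033, 0.001, 0.025]
wrist_force: [-1.4, 0.2, 7.7]
finger_gap: -0.0
```

The leaf is seated: reaction 7.7 N with the tip at 27 mm, which is the flat height. Lift clear.

Request:
{"name": "send_rows", "arguments": {"commands": [[0,0,-0.02,0,0,0,-1],[0,0,-0.1,0,0,0,-1],[0,0,-0.25,0,0,0,-1],[0,0,-0.45,0,0,0,-1],[0,-0.2,-0.6,0,0,0,-1],[0,-0.4,-0.7,0,0,0,-1],[0,-0.6,-0.7,0,0,0,-1],[0,-0.8,-0.7,0,0,0,-1]]}}

```text
clock: 12.72
tcp_pos: [0.4835, 0.1666, 0.2107]
tool_rot: [0.999, 0.033, 0.002, 0.025]
wrist_force: [0.5, -0.8, -0.9]
finger_gap: -0.0001
```

Request:
{"name": "send_rows", "arguments": {"commands": [[0,-0.2,0,0,0,0,-1],[0,-0.4,0,0,0,0,-1],[0,-0.6,0,0,0,0,-1],[0,-0.8,0,0,0,0,-1],[0,-0.8,0,0,0,0,-1],[0,-0.8,0,0,0,0,-1],[0,-0.8,0,0,0,0,-1]]}}

```text
clock: 13.6
tcp_pos: [0.4705, 0.363, 0.2001]
tool_rot: [0.999, 0.033, 0.001, 0.026]
wrist_force: [-0.1, -0.7, 0.6]
finger_gap: -0.0003
```

Run:
```python
from plan import *
status()
A=snap('side');B=snap('top')
for l in('jig_hinge','leaf_tab','leaf_rim','jar','driver','tape'):
  for n in('side','top'): print(l,n,[(np.round(x['position'],1),round(x['conf'],2)) for x in ctrl.spot_point(n,l)[:1]])
t=np.pi
print([proj(s,[[X,Y,0]+RJ@[0,r*np.cos(t),.024+r*np.sin(t)] for r in(.172,.135)]).round(1).tolist() for s in(A,B)])
o=[cv2.resize(A['image'][130:310,170:410],(400,300)),cv2.resize(B['image'][140:320,90:330],(400,300))]
cv2.imwrite('pics/end.png',np.hstack(o)[:,:,::-1])
```

```text
clock 13.6
joint_pos [ 0.566  0.351  1.523 -0.047  1.293  0.514]
tcp_pos [0.47  0.363 0.2  ]
tool_rot [0.999 0.033 0.001 0.026]
wrist_force [-0.124 -0.719  0.628]
finger_gap -0.0
jig_hinge side [(array([284.6, 221.5]), 0.94)]
jig_hinge top [(array([229.8, 229.8]), 0.58)]
leaf_tab side [(array([307.4, 175.6]), 0.76)]
leaf_tab top [(array([299.9, 227.1]), 0.66)]
leaf_rim side [(array([304. , 190.2]), 0.96)]
leaf_rim top [(array([285.9, 227.8]), 0.96)]
jar side [(array([238.1, 189.4]), 0.51)]
jar top [(array([269.7, 173.9]), 0.78)]
driver side [(array([365.9, 239.4]), 0.82)]
driver top [(array([242.6, 291.9]), 0.56)]
tape side [(array([189.3, 247.7]), 0.84)]
tape top [(array([264.3, 225.2]), 0.74)]
[[[308.4, 180.8], [304.6, 188.2]], [[298.0, 226.8], [283.4, 227.4]]]
```

View pics/end.png

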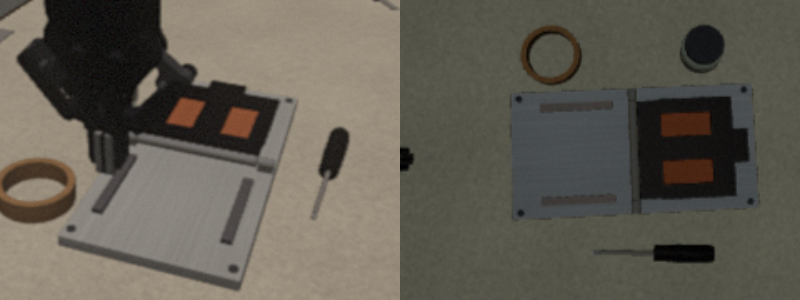

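The leaf lies flat over the copper, with its tab at about (740,145) in the top crop. Jig, tape, jar and driver sit at the same pixels as before, and the hand is clear. Handing in.

```bash
python3 -c "
from bench import ctrl
print(ctrl.close_job())"
```

```text
the job is handed in; nothing more can be done
None
```

The template leaf now lies flat over the copper blank, and the job is handed in at about 13.6 s; no verdict was reported. I pushed the leaf with the shut fingertips from about 0.68 rad, over the spine and down in small steps. I then pressed it home (7.7 N with the fingertip at 27 mm, the flat height) and moved the hand about 0.27 m clear of the hinge.

**Leaf:** the final pictures show it flat. The rim and tab points are within about 3 px of where a fully flat leaf should appear. The exception is the tab in the side view, about 5 px off, which I put down to network error given the press height and the pictures.

**Jig and bystanders:** the jig, tape ring, jar and screwdriver look unmoved in both pictures.

**Disagreements:** one network reading for the tape ring in the top view was plainly false, as it landed on the blank. The driver in the top view and the tape in the side view read about 5 to 7 px from the first look. The pictures show both in place.

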